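Set out a stained-glass soldering bench and clamp the foiled glass

TASK

Set up this stained-glass bench for soldering: stand the solder spool in the steel dish, stand the flux bottle in its round wooden base (never letting it tip over), and lay the red flux brush across the two wire forks of its rest. With the toggle clamp swung open by its red handle (it may be closed, half open or open when you start), lay the copper-foiled blue glass flat on the cork between the brass pins of the fixture, then swing the handle back fully upright against its stop so that the clamp holds the glass. Let go of everything and leave each thing in its place.

Things in the scene. Friction and masses are not known exactly. Their poses are not given: they have to be found in the camera images.
- spool_mid (a point): Yellow solder spool, standing: 60 mm across its flanges, 45 mm high, about 0.45 kg; the flanges are its lowest and uppermost 6 mm, between them it is narrower. This point is its centre, 22.5 mm above its underside; z up along its axis. Gripped at the upper flange, the fingertips stay clear of the dish rim.
- bottle_mid (a point): The white flux bottle with red dropper cap, standing upright: body 42 mm across and 66 mm high, 100 mm high with the cap and nozzle, about 0.14 kg. This point lies on its axis, 50 mm above its underside; z up.
- brush_mid (a point): The red-handled flux brush lying flat: 160 mm long, 11 mm wide, 9 mm thick. This point is its middle, 4.5 mm above its underside; its y axis runs along the brush, z up.
- glass_mid (a point): The cobalt-blue glass plate edged with copper foil, lying flat: 100 x 50 x 8 mm, about 0.1 kg. This point is its centre, 4 mm above its underside; its x axis runs along the 100 mm length, z up. Either way round will do.
- spool_dish: Fixed dark steel dish, 92 mm across the rim, 12 mm high, for the solder spool; floor 4 mm above its origin, inside 72 mm across at the floor, flaring to 84 mm at the rim. Origin: centre of its underside on the table.
- bottle_base: Fixed round turned-wood base, 74 mm across the rim, 24 mm high, for the flux bottle; floor 5 mm above its origin, inside 54 mm across near the floor, flaring to 66 mm at the rim. Origin: centre of its underside on the table.
- brush_rest: Fixed brush rest: dark wooden foot 110 x 56 x 8 mm with two steel wire forks, at x = -40 and +40 mm of its own frame, each a trough 44 mm wide between prong tops 42 mm high. The brush lies along the rest's x axis on both forks, its middle near the rest's middle, its underside 28 mm above the origin. Origin: centre of the foot's underside; z up.
- fixture: Fixed aluminium plate 215x100x12 mm with cork pad (top 16 mm up), pointed brass pins to 32 mm, steel toggle clamp. Origin: on the table under the cork's middle; x along the cork to the clamp, z up. Glass lies centred on the cork, length along x, 5 mm play. Clamp open: free above the cork to x = 70 mm; closed: arm 50 mm up over the cork's +x half, its sprung rubber tip on the glass at x = 26 mm.
- clamp (a joint): Angle (rad) of the clamp's red handle: 0 closed (handle upright against its stop, arm level over the cork), 1.25 fully open (thrown back away from the cork, arm raised). Starts anywhere between, stays where left; 3 to 6 N at the knob move it. Turns in the fixture's x-z plane about x = 98, z = 44 mm of its frame; the tip meets the glass at about 0.07.
- clamp_knob (a point): Centre of the red ball, 24 mm across, on the end of the clamp's handle, 95 mm from its pivot: at x = 98 + 95 sin(angle), y = 0, z = 44 + 95 cos(angle) mm of the fixture's frame. It can be pinched from above across the fixture's y direction at any angle and led along its arc.
Things that resemble listed ones, but are neither listed nor needed, are in the scene too. Leave any purple look-alike of the part that bears spool_mid alone.

How it is judged (in metres and radians):
On the way:
1. the glass lies flat on the cork between the pins while the clamp is open (handle above 0.5 rad) (horizontal distance between glass_mid and fixture below 0.012 m and z of glass_mid in the frame of fixture between 0.017 and 0.0225 m and value of joint clamp above 0.5 rad), for 0.2 s.
At the end, for the whole second after the job is handed in: Spool and flux bottle stand upright on the floors of their holders (within 11 mm of centre); brush level on both forks (30 mm, 0.3 rad); glass flat on the cork between the pins (12 mm, 0.25 rad), clamp handle closed below 0.055 rad; all let go (horizontal distance between spool_mid and spool_dish below 0.011 m and z of spool_mid in the frame of spool_dish below 0.031 m and angle between each of spool_mid, bottle_mid's own z axis and vertical below 0.12 rad and horizontal distance between bottle_mid and bottle_base below 0.011 m and z of bottle_mid in the frame of bottle_base below 0.06 m and horizontal distance between brush_mid and brush_rest below 0.03 m and z of brush_mid in the frame of brush_rest between 0.028 and 0.04 m and angle between the y axis of brush_mid and the x axis of brush_rest, either way round below 0.3 rad and angle between brush_mid's own y axis and vertical between 1.42 and 1.72 rad and horizontal distance between glass_mid and fixture below 0.012 m and angle between the x axis of glass_mid and the x axis of fixture, either way round below 0.25 rad and z of glass_mid in the frame of fixture between 0.017 and 0.0225 m and value of joint clamp below 0.055 rad); the robot touches nothing.
It fails at once if the flux bottle is tipped over (angle between bottle_mid's own z axis and vertical above 0.7 rad).
It also fails if it takes over 136 s, if anything falls off the work surface, if the arm or the gripper's body presses on something with over 40 N, if the wrist force passes 120 N, or if a joint passes its speed limit or range.

ROBOT

A 6-joint arm with a two-finger parallel gripper is mounted at the origin on the work surface; the furniture and walls round the work are solid. World frame = base frame: x ahead of the robot, y to its left, z up, the work surface at z = 0. Lengths are in mm, angles in rad, forces in N, time in s.
With the tool pointing down it reaches from about 300 to 775 mm from the base axis. Payload 14.6 kg.
Tool frame: the origin (TCP) lies on the centre line of the jaws, within the pads' length; the fingertips stand 19 mm ahead of it and the grasp point (between the pads) is the TCP (bot.tip_reach is the distance from the TCP to the fingertips, in mm); z points along the fingers, y is the line along which they close (so a half turn about z gives the same grasp; the last joint's range is limited). The gripper opens to 85 mm and grips with 20 to 120 N. Pads are 22 mm wide; open, the fingers measure 114 mm over their backs; the gripper's body (76 mm by 85 mm) begins 54 mm behind the grasp point. The pads swing forward as they close: fully open they stand 13 mm farther back than shut.
Start: joints at [-1.405, 0.3, 1.521, -0, 1.321, -0.067], TCP at [126.88, -535.155, 250.281] pointing down, gripper open.
Joint ranges: [-3.03, 3.03], [-0.79, 2.21], [0.23, 2.52], [-1.04, 4.18], [0, 3.07], [-2.55, 2.55]. Speed limits (rad/s): [2.22, 2.22, 2.57, 3.14, 3.14, 3.14].

INTERFACE

Orientations are given as a unit quaternion [w, x, y, z].
In Python, from rig import bot gives the robot as it stands. Calls block until the motion is done:
- bot.move_to(position, orientation): joint-space move of the TCP to a pose.
- bot.servo_line(position, attitude=None, speed=150, until_force=None): straight line of the TCP; attitude=None keeps the orientation; speed is the mean speed in mm/s. With until_force (N) it stops when the force on the tool has changed by that much, and returns True; else False.
- bot.move_joints(angles): joint-space move.
- bot.move_gripper(opening, grip_force=None): finger opening in mm; grip_force is the grip in N (None keeps the last); returns when the fingers have stopped.
- bot.dwell(seconds).
- bot.ik(position, orientation): joint angles nearest the present ones, or None.
- bot.read_state(): the state.
- bot.read_camera(name): name is "side" or "top" or "wrist"; returns a dict with "image" (400x640x3 uint8, blue, green, red), "depth" (400x640 float32, mm along the optical axis (not along the pixel's ray), 0 where there is no reading), "fovy" (degrees; the focal length in pixels is half the picture's height over the tangent of half this angle, whatever the lens; pixels are square), "cx", "cy" (the principal point, pixels), "k1" (the pictures are not rectified: a ray, as slopes to the right and down, at radius r is drawn at 1 + k1 r^2 times it, then the intrinsics apply), "eye" and "attitude" of the camera in the world; the wrist camera has in their place "mount" (4x4, takes a point from camera to tool coordinates, whose origin is the TCP and whose axes are the flange's). Camera axes: x right, y down, z forward; pixel columns grow to the right and rows downward; lengths in mm; the calibration is good to about 2 mm. A picture is of the moment at which its call begins: read the wrist's pose just before it.
A pose or a line that the arm cannot do raises bot.MotionError and nothing moves.
- bot.finish_job(): hands the job in; it is judged then, once.
The state is a dict: "clock": time; "joint_positions": joint angles; "qvel": joint speeds; "effort": joint torques, N m; "ee_pos": TCP position; "tool_rot": TCP orientation; "ft_force": force on the tool from outside, world axes, zero at the start; "moment": the same for the moment, N m; "grip_width": finger opening in mm; "grip_force": force on a finger pad.
Only numpy, scipy, OpenCV 4.12 (cv2) and the standard library are available. Lean on these libraries where they do the work, as an engineer would, in place of code of your own. Each camera call takes 0.05 s, during which the arm holds its last target. There are 200 camera calls.

## Working session

There is one attempt and no reset: what is moved stays moved. The work goes in short steps, each a Python script; the robot and the scene stay as the last script left them, time stands still between calls to the robot, and variables do not carry over. Pictures are saved under pics/ and viewed, at most 14 in all, crops included, and the job is handed in when it is done.

```bash
mkdir -p pics; ls; cat > h.py <<'E'
import numpy as np, cv2, pickle
from scipy.spatial.transform import Rotation as R
from rig import bot
def rot(q): q=np.array(q,float); return R.from_quat([q[1],q[2],q[3],q[0]]).as_matrix() if q.size==4 else q.reshape(3,3)
def shot(name):
    s=bot.read_state(); c=bot.read_camera(name)
    if name=='wrist':
        T=np.eye(4);T[:3,:3]=rot(s['tool_rot']);T[:3,3]=s['ee_pos'];c['T']=T@np.array(c['mount'])
    else:
        T=np.eye(4);T[:3,:3]=rot(c['attitude']);T[:3,3]=c['eye'];c['T']=T
    return c
def rays(c,uv):
    uv=np.atleast_2d(np.array(uv,float)); f=200/np.tan(np.radians(c['fovy'])/2)
    d=(uv-[c['cx'],c['cy']])/f; s=d.copy()
    for _ in range(20): s=d/(1+c['k1']*(s**2).sum(1,keepdims=True))
    return np.c_[s,np.ones(len(s))]
def cloud(c):
    v,u=np.mgrid[:400,:640]; r=rays(c,np.c_[u.ravel(),v.ravel()])
    p=r*c['depth'].ravel()[:,None]; p=p@c['T'][:3,:3].T+c['T'][:3,3]
    p[c['depth'].ravel()==0]=np.nan
    return p.reshape(400,640,3)
def onplane(c,uv,z):
    d=rays(c,uv)@c['T'][:3,:3].T; e=c['T'][:3,3]; return e+d*((z-e[2])/d[:,2:])
def down(yaw): # tool y axis (closing line) at angle yaw+90 ; tool x at yaw
    m=R.from_euler('z',yaw)*R.from_euler('x',np.pi); x,y,z,w=m.as_quat(); return [w,x,y,z]
E
python3 - <<'E'
from h import *
for n in('top','side','wrist'):
    c=shot(n); cv2.imwrite(f'pics/{n}0.png',c['image']); pickle.dump(c,open(n+'0.pkl','wb'))
    print(n,c['fovy'],c['cx'],c['cy'],c['k1'],c['T'].round(2).tolist())
s=bot.read_state(); print(s)
E
```

```text
pics
top 51.64108440513047 316.62469483271644 196.8954384310498 -0.10536279840423587 [[-0.02, -0.99, 0.17, 352.8], [-1.0, 0.02, -0.01, -42.37], [0.01, -0.17, -0.99, 1130.13], [0.0, 0.0, 0.0, 1.0]]
side 52.42716848315014 316.48861026195345 198.15848370000222 -0.01176801326837421 [[-0.94, -0.18, 0.29, 220.15], [-0.34, 0.46, -0.82, 889.3], [0.01, -0.87, -0.49, 692.63], [0.0, 0.0, 0.0, 1.0]]
wrist 61.63177993930248 322.7924148283566 197.28817665375064 -0.03616974734178376 [[0.23, -0.93, -0.3, 203.85], [-0.97, -0.22, -0.07, -517.81], [-0.0, 0.31, -0.95, 374.34], [0.0, 0.0, 0.0, 1.0]]
{'clock': 0.15, 'joint_positions': array([-1.40459141e+00,  3.00330802e-01,  1.52148991e+00,  6.31887375e-06,
        1.32072696e+00, -6.65900309e-02]), 'qvel': array([-0.00124737, -0.00063182,  0.00035438,  0.00042499,  0.00010087,
       -0.00010502]), 'effort': array([ 5.79573953e-04, -5.43663239e+01, -3.61884320e+01, -9.00831810e-05,
        3.14215526e-03,  1.76291144e-05]), 'ee_pos': array([ 126.85670603, -534.97821022,  249.83684214]), 'tool_rot': array([-4.77071364e-04,  9.93233437e-01,  1.16134028e-01, -2.07167833e-05]), 'ft_force': array([ 0.44382604, -0.28548759,  0.1492449 ]), 'moment': array([-0.00327467,  0.02997506,  0.00882465]), 'grip_force': 0.0, 'grip_width': 85.39901762458989}
```

View pics/top0.png

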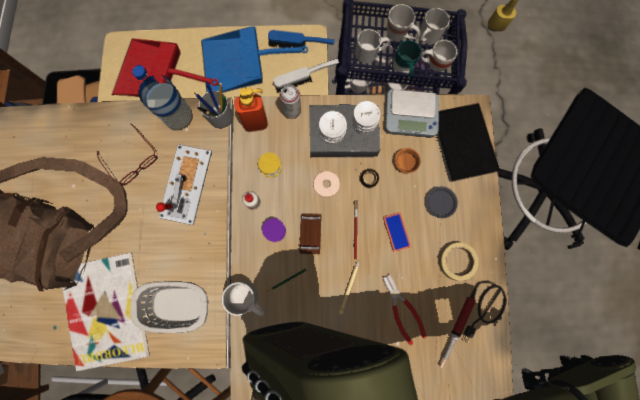

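View pics/side0.png

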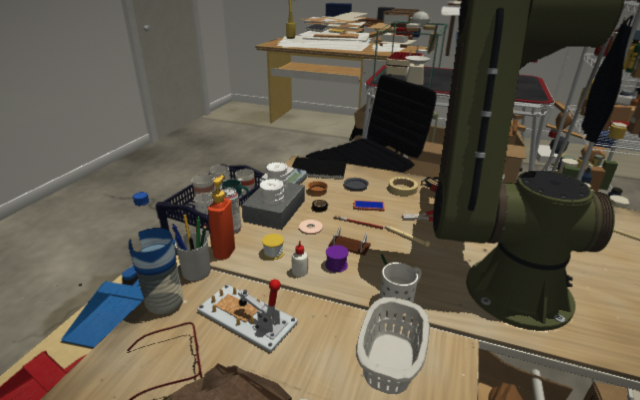

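The top view shows these pixels:
- **Spools:** yellow at (269,162), purple look-alike at (273,229).
- **Bottle and base:** bottle at (250,199), wooden base at (405,160).
- **Brush and rest:** rest at (311,233), red brush at (356,230) with a tan stick below it.
- **Glass and dish:** blue glass at (397,231), dark dish at (441,202).
- **Fixture:** at (185,183), with the red knob near (160,207).

The yellow spool is the one meant, since purple is the excluded look-alike. I'll confirm all of this in an enlarged crop with depth.

```bash
python3 - <<'E'
from h import *
c=pickle.load(open('top0.pkl','rb')); P=cloud(c); s=pickle.load(open('side0.pkl','rb')); Q=cloud(s)
cv2.imwrite('pics/crop1.png',cv2.resize(c['image'][135:275,145:485],(800,330),interpolation=cv2.INTER_CUBIC))
def pr(n,u,v,w=1,P=P): print(n,np.nanmedian(P[v-w:v+w+1,u-w:u+w+1].reshape(-1,3),0).round(1))
for n,u,v in[('spool',269,162),('purple',273,229),('bottle',250,199),('base',405,160),('rest',311,233),('brush',356,225),('stick',348,285),('glass',397,231),('dish',441,202),('cork',190,165),('knob',160,207),('tableL',120,230),('tableR',330,260),('pink',326,184),('blk',369,178)]: pr(n,u,v)
hsv=cv2.cvtColor(c['image'],cv2.COLOR_BGR2HSV)
hs2=cv2.cvtColor(s['image'],cv2.COLOR_BGR2HSV)
def seg(n,box,lo,hi,img=hsv,P=P):
    m=np.zeros((400,640),bool);u0,v0,u1,v1=box;m[v0:v1,u0:u1]=cv2.inRange(img,lo,hi)[v0:v1,u0:u1]>0
    p=P[m];p=p[~np.isnan(p[:,0])]; v,u=np.where(m)
    print(n,len(p),'uv',u.mean().round(1),v.mean().round(1),'med',np.median(p,0).round(1),'min',p.min(0).round(0),'max',p.max(0).round(0))
    if len(u)>5: print('   rect',cv2.minAreaRect(np.c_[p[:,0],p[:,1]].astype(np.float32)))
seg('spool',(250,145,290,180),(18,90,60),(35,255,255))
seg('glass',(378,205,420,255),(105,120,40),(130,255,255))
seg('brush',(345,190,365,262),(0,120,50),(10,255,255))
seg('knob',(150,195,172,217),(0,150,60),(8,255,255))
seg('knobS',(262,272,290,298),(0,150,60),(8,255,255),hs2,Q)
seg('spoolS',(255,230,290,262),(18,90,60),(35,255,255),hs2,Q)
seg('glassS',(350,195,390,215),(105,120,40),(130,255,255),hs2,Q)
seg('brushS',(330,210,385,235),(0,120,50),(10,255,255),hs2,Q)
pr('bottle capS',299,245,P=Q);pr('bottle bodyS',300,265,P=Q);pr('dishS',355,184,P=Q);pr('baseS',317,187,P=Q)
E
```

```text
spool [636.9  70.2  44.5]
purple [455.6  60.   43.4]
bottle [530.8 115.2  80.1]
base [ 647.5 -308.9    5.1]
rest [446.4 -39.8   8.1]
brush [ 466.  -163.2    5.4]
stick [ 305.  -136.     9.3]
glass [ 447.  -274.9    7.6]
dish [ 525.3 -405.5    2.1]
cork [641.3 295.2  15.2]
knob [503.8 326.  147.4]
tableL [463.5 495.5  -3.2]
tableR [372.8 -90.   -2. ]
pink [ 5.834e+02 -8.400e+01 -1.000e-01]
blk [ 597.8 -205.     1. ]
spool 506 uv 269.4 164.0 med [634.   70.3  43.7] min [605.  38.  -7.] max [680. 109.  50.]
   rect ((641.9999389648438, 74.42579650878906), (77.06044006347656, 67.7387466430664), 13.331425666809082)
glass 452 uv 396.8 231.6 med [ 444.6 -274.7    7.3] min [ 401. -304.    1.] max [ 491. -246.   15.]
   rect ((445.4652099609375, -274.5038146972656), (88.81170654296875, 39.382240295410156), 14.37028980255127)
brush 116 uv 355.1 239.0 med [ 427.9 -159.5    6.9] min [ 376. -164.    1.] max [ 488. -155.   11.]
   rect ((432.3076477050781, -159.38714599609375), (6.193821907043457, 111.7265853881836), 87.88346862792969)
knob 90 uv 162.3 206.5 med [507.3 323.3 143.9] min [495. 317. 
[... 382 characters left out ...]
 43. ] min [605. -49.  -4.] max [699. 104.  47.]
   rect ((655.67041015625, 31.326416015625), (74.53729248046875, 151.48159790039062), 17.62014389038086)
glassS 145 uv 368.9 204.1 med [ 446.  -276.2    6.8] min [ 401. -306.    3.] max [ 492. -252.   11.]
   rect ((446.47528076171875, -278.6131286621094), (86.9607162475586, 41.16569137573242), 14.959312438964844)
brushS 86 uv 365.4 222.9 med [ 427.1 -158.2    5.6] min [ 376. -264.   -2.] max [ 489. -153.   10.]
   rect ((411.36004638671875, -183.79037475585938), (137.34674072265625, 88.91462707519531), 48.660194396972656)
bottle capS [534.8 122.5  87.3]
bottle bodyS [527.  139.8  39.5]
dishS [ 529.6 -408.5    2.8]
baseS [ 651.6 -333.8    4. ]
```

View pics/crop1.png

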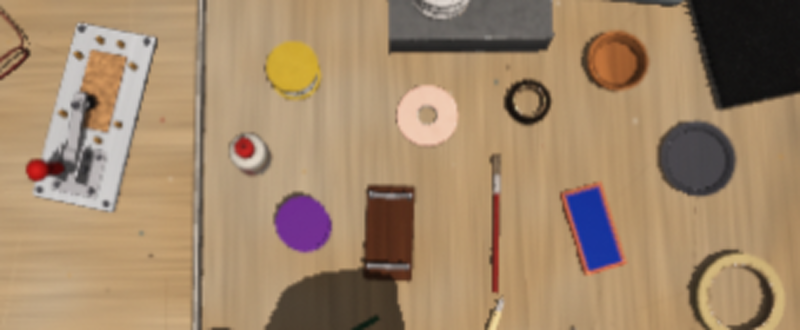

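The crop confirms the identities: the tan stick and black/cream rings are distractors, and the knob at z≈140 means the clamp is about closed. Next, wrist views.

```bash
python3 - <<'E'
from h import *
for i,p in enumerate([(540,-300,250),(520,0,250),(560,260,270)]):
    bot.move_to(list(p),down(0)); bot.dwell(.2)
    c=shot('wrist'); pickle.dump(c,open(f'w{i}.pkl','wb')); print(bot.read_state()['clock'],bot.read_state()['joint_positions'].round(2))
    cv2.imwrite(f'pics/w{i}.png',c['image'])
E
```

```text
2.1333 [-0.57  0.45  1.31  0.    1.38  1.  ]
3.5333 [-0.07  0.23  1.61 -0.    1.3   1.5 ]
4.8167 [ 0.37  0.44  1.29 -0.    1.42  1.95]
```

```bash
python3 - <<'E'
from h import *
a=[cv2.imread(f'pics/w{i}.png') for i in range(3)]
cv2.imwrite('pics/w01.png',cv2.resize(np.vstack(a[:2]),(480,600),interpolation=cv2.INTER_AREA))
E
```

```text
(no output)
```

View pics/w01.png

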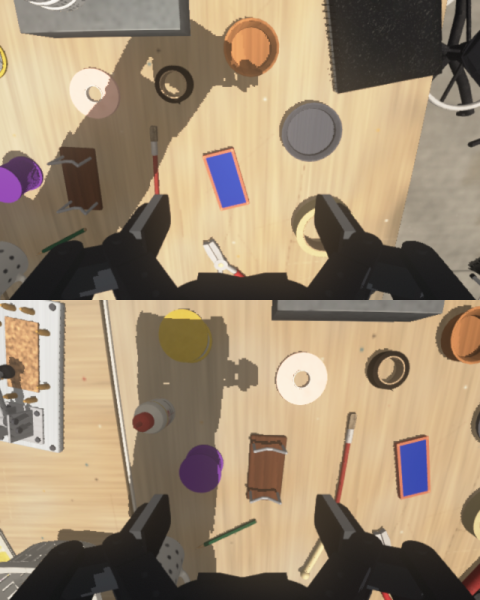

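View pics/w2.png

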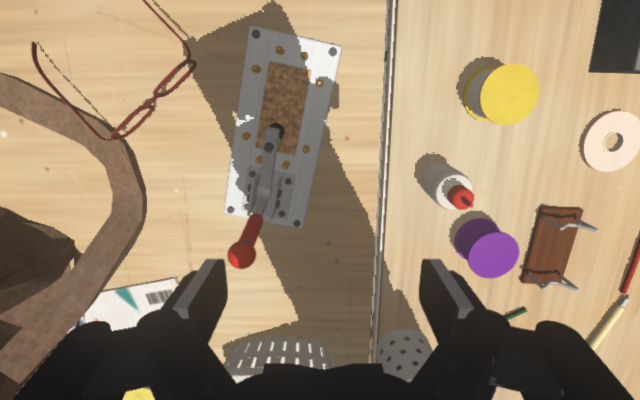

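The wrist views show everything clear of obstruction: in w2 the fixture is at (280,120) with the cork at (280,105), the knob at (242,252), the spool at (508,93) and the bottle at (452,190). The dish (310,130) and base (250,47) show in w0, in the stacked picture's pixels. Now I'll fit the geometry.

```bash
cat > fit.py <<'E'
from h import *
from scipy.optimize import least_squares
def circ(p):
    r=least_squares(lambda q:np.hypot(p[:,0]-q[0],p[:,1]-q[1])-q[2],[*p[:,:2].mean(0),30],loss='soft_l1').x; return r.round(1)
def near(P,x,y,r,z0,z1):
    m=(np.hypot(P[...,0]-x,P[...,1]-y)<r)&(P[...,2]>z0)&(P[...,2]<z1); return m
def rect(p):
    p=p[:,:2].astype(np.float32)
    (c,(w,h),a)=cv2.minAreaRect(p)
    if w<h: w,h,a=h,w,a-90
    a=(a+90)%180-90
    return np.round(c,1),round(w,1),round(h,1),'long-axis deg',round(a,1)
def outline(m,P):
    n=max(cv2.findContours(m.astype(np.uint8),0,1)[0],key=cv2.contourArea)[:,0]; q=P[n[:,1],n[:,0]]; return q
E
python3 - <<'E'
from fit import *
W=[pickle.load(open(f'w{i}.pkl','rb')) for i in range(3)]; Ps=[cloud(c) for c in W]; H=[cv2.cvtColor(c['image'],cv2.COLOR_BGR2HSV) for c in W]
for i in range(3):
    P=Ps[i];t=P[(abs(P[...,2])<4)];print('view',i,'table z',np.median(t[:,2]).round(2),t[:,2].std().round(2))
def big(m):
    n,l,s,_=cv2.connectedComponentsWithStats(m.astype(np.uint8)); k=1+np.argmax(s[1:,4]); return l==k
for i in (1,2):
    P=Ps[i]; m=big(near(P,636,72,50,35,52)); print(i,'spool top',circ(outline(m,P)),np.median(P[m],0).round(1))
for i in (1,2):
    P=Ps[i]; m=near(P,530,118,45,82,110); print(i,'cap',m.sum(),np.median(P[m],0).round(1))
    for lo,hi in((20,60),(55,68)):
        m=near(P,530,118,45,lo,hi);print('   body',lo,m.sum(),circ(P[m]))
for i in (0,):
    P=Ps[i]
    m=near(P,525,-406,65,6,18);print(i,'dish rim',m.sum(),circ(P[m]),P[m][:,2].max(), 'rect',rect(P[m]))
    m=near(P,525,-406,25,-5,18);print('   floor',np.median(P[m],0).round(1))
for i in (0,1):
    P=Ps[i]
    m=near(P,650,-309,60,17,30);print(i,'base rim',m.sum(),circ(P[m]),np.median(P[m][:,2]).round(1),'rect',rect(P[m]))
    m=near(P,650,-309,20,-5,18);print('   floor',np.median(P[m],0).round(1))
for i in (0,1):
    P=Ps[i]; m=big(near(P,446,-275,70,4,13)); print(i,'glass',m.sum(),rect(P[m]),np.median(P[m],0).round(1))
for i in (0,1,2):
    P=Ps[i]; m=big(near(P,446,-40,80,5,12)); print(i,'restfoot',m.sum(),rect(P[m]),np.median(P[m][:,2]).round(1))
    m=near(P,446,-40,80,16,48); p=P[m]
    if len(p)>5:
        for s in(1,-1):
            q=p[s*(p[:,0]-446)>0]; 
            if len(q)>5:print('   fork',len(q),q.mean(0).round(1),q.min(0).round(0),q.max(0).round(0))
for i in (0,1):
    P=Ps[i]; h=H[i]; m=big((abs(P[...,1]+160)<25)&(abs(P[...,0]-445)<110)&(P[...,2]>2.5)&(P[...,2]<14)); print(i,'brush',m.sum(),rect(P[m]),np.median(P[m],0).round(1))
P=Ps[2];h=H[2]
m=big((P[...,2]>8)&(P[...,2]<14)&near(P,590,310,200,0,20)); print('plate',m.sum(),rect(outline(m,P)),np.median(P[m],0).round(1))
m=cv2.morphologyEx(((h[...,0]>5)&(h[...,0]<22)&(h[...,1]>70)&(P[...,2]>13.3)&(P[...,2]<20)&near(P,610,310,120,0,30)).astype(np.uint8),2,np.ones((3,3))); print('cork',m.sum(),rect(P[big(m)]),np.median(P[m>0],0).round(1))
m=(P[...,2]>20)&(P[...,2]<36)&near(P,610,310,110,0,40); n,l,s,ce=cv2.connectedComponentsWithStats(m.astype(np.uint8))
for k in range(1,n):
    if s[k,4]>3: print('  pin',s[k,4],ce[k].round(0),P[l==k].mean(0).round(1))
m=((h[...,0]<8)|(h[...,0]>172))&(h[...,1]>130)&(P[...,2]>120)&near(P,507,325,80,0,200)
p=P[m]; q=least_squares(lambda q:np.linalg.norm(p-q,axis=1)-12,[507,325,135],loss='soft_l1').x; print('knob',m.sum(),q.round(1),np.median(p,0).round(1))
E
```

```text
view 0 table z 0.99 0.79
view 1 table z 0.78 1.19
view 2 table z -0.22 1.34
1 spool top [635.9  69.4  29.7] [636.7  69.4  45.9]
2 spool top [636.1  70.   29.7] [637.   70.7  46.1]
1 cap 363 [537.7 117.5  83.6]
   body 20 1127 [537.6 117.1  18.4]
   body 55 747 [536.1 120.1  16.2]
2 cap 300 [537.8 121.1  83.7]
   body 20 987 [537.9 121.   18.2]
   body 55 621 [535.9 118.4  16. ]
0 dish rim 2260 [ 526.1 -404.7   40.2] 15.534973437918438 rect (array([ 525.6, -404.6]), 90.5, 89.8, 'long-axis deg', 18.1)
   floor [ 525.4 -406.     5.1]
0 base rim 1817 [ 643.2 -313.    32.6] 23.5 rect (array([ 642.9, -313. ]), 71.8, 71.7, 'long-axis deg', 1.5)
   floor [ 650.2 -309.     6. ]
1 base rim 697 [ 642.5 -310.    32.1] 24.1 rect (array([ 639.8, -300.5]), 72.6, 47.1, 'long-axis deg', 14.6)
   floor [ 649.5 -311.3    6.1]
0 glass 3277 (array([ 446.2, -275.8]), 101.2, 50.5, 'long-axis deg', 15.0) [ 449.9 -275.6    9.1]
1 glass 3380 (array([ 446.3, -275.8]), 102.2, 52.2, 'long-axis deg', 14.9) [ 450.1 -274.1    9.1]
0 restfoot 3477 (array([446.9, -39.6]), 109.9, 57.0, 'long-axis deg', -3.3) 8.8
   fo
[... 888 characters left out ...]
-axis deg', -12.3) [627.  299.4  17. ]
  pin 64 [189.  57.] [672.5 393.2  32. ]
  pin 59 [279.  50.] [678.6 301.6  28.4]
  pin 53 [303.  55.] [673.1 277.3  29.3]
  pin 57 [256.  69.] [660.8 326.8  28.5]
  pin 48 [319.  82.] [646.9 261.9  29.2]
  pin 46 [246. 136.] [591.8 341.8  28.4]
  pin 45 [305. 149.] [577.1 277.2  28.6]
  pin 41 [258. 160.] [565.5 329.7  28.5]
  pin 44 [285. 166.] [559.  300.2  28.4]
  pin 23 [258. 178.] [544.7 331.1  29.5]
  pin 5 [250. 175.] [546.7 341.1  20.6]
  pin 22 [280. 181.] [540.7 306.5  28.5]
  pin 10 [286. 182.] [537.5 300.   20.4]
  pin 4 [256. 190.] [532.7 333.1  33.6]
  pin 23 [255. 200.] [518.3 336.3  28.9]
knob 633 [506.1 327.2 138. ] [511.1 325.3 146.2]
```

All fits match the given sizes: flange 29.7, plate 215x100, glass 101x50 and foot 110x57. The pins average to (619.1, 302.1) and the cork centre is (619.0, 302.6), so the fixture origin is about (619, 302.4) with x at 167.6°. The knob gives an angle of about 0.19 rad. First I'll open the clamp.

```bash
cat >> h.py <<'E'
D=np.pi/180
F0=np.array([619.,302.4]); FU=np.array([np.cos(167.6*D),np.sin(167.6*D)]); FY=np.array([-FU[1],FU[0]]); FQ=down(-12.4*D)
def knob(a,dz=0): return [*(F0+FU*(98+95*np.sin(a))),44+95*np.cos(a)+dz]
def st(t=''):
    s=bot.read_state(); print(t,'t',round(s['clock'],1),s['ee_pos'].round(1),'F',s['ft_force'].round(1),'w',round(s['grip_width'],1),'gf',round(s['grip_force'],1))
E
python3 - <<'E'
from h import *
print(bot.tip_reach)
bot.move_gripper(50); k=knob(.186); bot.move_to([k[0],k[1],200],FQ); bot.servo_line(k,speed=120); st('down')
bot.move_gripper(10,25); st('grip')
for a in np.arange(.35,1.26,.15): bot.servo_line(knob(a),speed=100)
st('open'); bot.servo_line(knob(1.27)); st()
bot.move_gripper(50); p=knob(1.25); bot.servo_line([p[0],p[1],190],speed=200); st()
E
```

```text
19.0
down t 6.5 [506.7 327.2 138.3] F [-0.4 -0.4  0.2] w 50.1 gf 0.0
grip t 6.8 [506.6 327.8 138.4] F [1.2 3.8 5. ] w 22.2 gf 24.6
open t 8.9 [435.3 343.3  73.6] F [ 2.7  8.4 -1.7] w 22.3 gf 26.5
 t 9.1 [434.8 343.5  72.2] F [ 1.7  8.3 -0.8] w 22.2 gf 26.6
 t 10.2 [434.8 342.5 188.8] F [ 0.9  0.  -0. ] w 50.1 gf 0.0
```

```bash
python3 - <<'E'
from h import *
g=[446.3,-275.8]; q=down(15*D)
bot.move_gripper(70); bot.move_to([*g,120],q); 
bot.servo_line([*g,35],speed=150)
hit=bot.servo_line([*g,16],speed=25,until_force=4); st(f'hit {hit}')
z=bot.read_state()['ee_pos'][2]
if hit: bot.servo_line([*g,z+2],speed=50)
bot.move_gripper(30,40); st('grip')
z=bot.read_state()['ee_pos'][2]
bot.servo_line([*g,z+100],speed=150); st('lift'); print('zg',z)
t=F0
bot.move_to([*t,130],FQ); bot.servo_line([*t,z+30],speed=120); st('above')
c=shot('wrist'); cv2.imwrite('pics/glass_above.png',c['image']); pickle.dump(c,open('g.pkl','wb'))
E
```

```text
hit False t 14.4 [ 446.4 -275.9   16.1] F [ 0.1 -0.3  0.5] w 70.1 gf 0.0
grip t 14.8 [ 446.6 -276.    16.6] F [-0.7  0.   6.5] w 47.2 gf 45.2
lift t 15.6 [ 445.9 -275.5  115.7] F [-0.2  0.2 -1.9] w 47.1 gf 41.3
zg 16.59637075939533
above t 18.6 [619.4 302.5  47.5] F [ 0.5  0.6 -0.8] w 47.3 gf 41.3
```

View pics/glass_above.png

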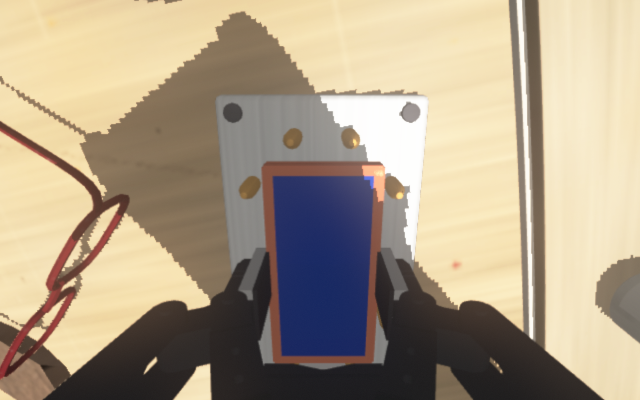

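The glass is held square between the side pins, (250,187) and (395,187), with the end pins at (292,138) and (350,138). I'll check its centre from depth, then lower it.

```bash
python3 - <<'E'
from fit import *
c=pickle.load(open('g.pkl','rb'));P=cloud(c);h=cv2.cvtColor(c['image'],cv2.COLOR_BGR2HSV)
m=(h[...,0]>100)&(h[...,0]<130)&(h[...,1]>150)&near(P,619,302,80,20,60); b=rect(P[m]); print('blue',b,np.median(P[m][:,2]))
m=(h[...,0]<15)&(h[...,1]>80)&near(P,619,302,80,33,50); print('foil',m.sum(),rect(P[m]),np.median(P[m][:,2]))
d=b[0]-F0; print('offset x,y',d@FU,d@FY)
z=16.6; o=d@FU
t=F0-FU*(o if abs(o)<8 else 0)
print(t); bot.servo_line([*t,z+20],speed=80); hit=bot.servo_line([*t,z+13],speed=20,until_force=5); st(hit)
E
```

```text
blue (array([618.8, 302.2]), 89.2, 40.4, 'long-axis deg', -12.1) 39.944660735065824
foil 5287 (array([619.5, 301.8]), 101.0, 50.1, 'long-axis deg', -12.4) 39.99178474080716
offset x,y 0.15238739023346778 0.23828152110024486
[619.14883254 302.36727704]
True t 19.2 [619.5 302.5  32.5] F [-1.2  0.1  6.7] w 46.9 gf 42.1
```

```bash
python3 - <<'E'
from h import *
bot.move_gripper(70); bot.servo_line([*F0,130],speed=200); bot.dwell(.1)
c=shot('wrist'); cv2.imwrite('pics/glass_in.png',c['image']); pickle.dump(c,open('g2.pkl','wb'));st()
E
python3 - <<'E'
from fit import *
c=pickle.load(open('g2.pkl','rb'));P=cloud(c);h=cv2.cvtColor(c['image'],cv2.COLOR_BGR2HSV)
m=(h[...,0]>100)&(h[...,0]<130)&(h[...,1]>150)&near(P,619,302,80,10,60); print('blue',rect(P[m]),np.percentile(P[m][:,2],[5,50,95]).round(1))
E
```

```text
t 20.4 [618.4 302.1 127.9] F [-0.3 -0.2 -0.7] w 70.0 gf 0.0
blue (array([619.8, 305.5]), 88.2, 31.6, 'long-axis deg', -11.1) [24. 25. 26.]
```

View pics/glass_in.png

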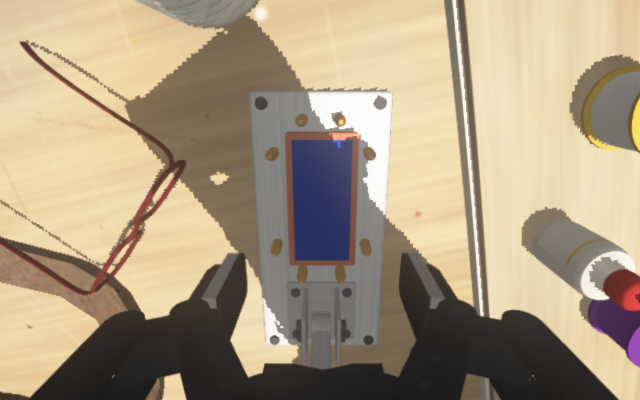

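The glass lies flat at pixel (322,198), inside all eight pins, with its top at z≈24–25. Now I'll close the clamp.

```bash
python3 - <<'E'
from h import *
k=knob(1.25); bot.move_gripper(50); bot.servo_line([*F0,190],speed=200); bot.move_to([k[0],k[1],190],FQ); bot.servo_line(k,speed=150); st()
bot.move_gripper(10,30); st('grip')
for a in [1.1,.95,.8,.65,.5,.35,.2,.1]: bot.servo_line(knob(a),speed=100)
st('0.1')
hit=bot.servo_line(knob(-.06),speed=20,until_force=18); st(f'closed {hit}')
p=np.array(bot.read_state()['ee_pos']);print('angle est',np.arcsin(((p[:2]-F0)@FU-98)/95))
bot.dwell(.3); bot.move_gripper(50); p=bot.read_state()['ee_pos']; bot.servo_line([p[0],p[1],200],speed=200)
bot.servo_line([p[0]+40,p[1]-20,260],speed=250); bot.dwell(.1)
c=shot('wrist'); cv2.imwrite('pics/closed.png',c['image']); pickle.dump(c,open('k.pkl','wb'));st()
E
python3 - <<'E'
from fit import *
c=pickle.load(open('k.pkl','rb'));P=cloud(c);h=cv2.cvtColor(c['image'],cv2.COLOR_BGR2HSV)
m=((h[...,0]<8)|(h[...,0]>172))&(h[...,1]>130)&(P[...,2]>125)&near(P,520,325,60,0,200)
p=P[m]; q=least_squares(lambda q:np.linalg.norm(p-q,axis=1)-12,[520,325,135],loss='soft_l1').x; print('knob',m.sum(),q.round(1),'angle',((q[:2]-F0)@FU-98)/95)
E
```

```text
t 22.8 [435.8 343.   74.7] F [0.7 0.2 0. ] w 50.3 gf 0.0
grip t 23.2 [435.6 343.4  74.8] F [0.2 5.  2.6] w 21.8 gf 29.4
0.1 t 25.5 [514.2 326.  138. ] F [ 4.4  8.7 -1.7] w 21.9 gf 30.7
closed False t 26.4 [528.2 322.9 138.3] F [-0.9  9.   0.4] w 21.9 gf 29.6
angle est -0.05184045662938381
 t 28.1 [568.1 302.1 258.4] F [ 0.5  0.1 -1.1] w 50.2 gf 0.0
knob 651 [519.5 324.7 139.9] angle 0.04147891015619507
```

The glass is in, but the knob measures about 0.04 rad, which is close to the 0.055 limit. I'll push it home from outside with closed fingers until the stop resists.

```bash
python3 - <<'E'
from h import *
P=lambda x,z:[*(F0+FU*x),z]
bot.move_gripper(0,30); bot.move_to(P(150,200),FQ); bot.servo_line(P(150,132),speed=150); st()
hit=bot.servo_line(P(105,132),speed=20,until_force=20); st(hit); p=bot.read_state()['ee_pos']; x=(p[:2]-F0)@FU; print('x',x)
bot.dwell(.3); st(); bot.servo_line(P(150,132),speed=100); bot.servo_line(P(150,200),speed=200)
bot.servo_line(P(75,260),speed=250); bot.dwell(.1)
c=shot('wrist'); cv2.imwrite('pics/closed2.png',c['image']); pickle.dump(c,open('k.pkl','wb'));st()
E
python3 - <<'E'
from fit import *
c=pickle.load(open('k.pkl','rb'));P=cloud(c);h=cv2.cvtColor(c['image'],cv2.COLOR_BGR2HSV)
m=((h[...,0]<8)|(h[...,0]>172))&(h[...,1]>130)&(P[...,2]>125)&near(P,520,325,60,0,200)
p=P[m]; q=least_squares(lambda q:np.linalg.norm(p-q,axis=1)-12,[520,325,135],loss='soft_l1').x; print('knob',m.sum(),q.round(1),'angle',((q[:2]-F0)@FU-98)/95)
E
```

```text
t 29.8 [473.3 334.7 132.9] F [-0.3 -0.1  1. ] w -0.2 gf 0.0
True t 31.3 [500.4 328.6 131.8] F [-6.1  2.3  4.5] w -0.1 gf 3.2
x 121.46986169072007
 t 31.6 [500.4 328.6 131.7] F [-7.   1.   4.5] w 0.0 gf 3.2
 t 33.2 [544.8 318.7 258.6] F [ 0.2 -0.1 -0.4] w 0.2 gf 0.0
knob 693 [523.1 323.9 140. ] angle 0.002583304945030974
```

View pics/closed2.png

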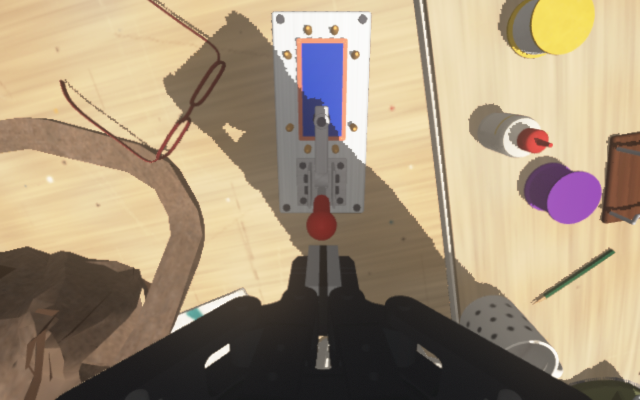

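The clamp arm now sits on the glass with the knob upright at (322,222), at about 0.003 rad, and the stop was felt. Next, the bottle.

```bash
python3 - <<'E'
from h import *
b=[537.8,119.3]; q=down(0)
bot.move_gripper(70); bot.move_to([*b,190],q); bot.servo_line([*b,48],speed=150)
bot.move_gripper(25,30); st('grip')
bot.servo_line([*b,150],speed=120); st('lift')
t=[643,-312.5]
bot.move_to([*t,150],q); bot.servo_line([*t,85],speed=150); bot.dwell(.1); st('above')
c=shot('wrist'); cv2.imwrite('pics/bottle.png',c['image']); pickle.dump(c,open('b.pkl','wb'))
E
```

```text
grip t 36.2 [538.2 119.3  48.8] F [-2.2  0.3  5.9] w 40.2 gf 30.1
lift t 37.2 [537.4 119.2 149.2] F [ 0.2  0.1 -2.1] w 40.2 gf 30.4
above t 39.5 [ 643.7 -312.7   86.8] F [-0.6  0.3 -0.8] w 40.4 gf 30.5
```

View pics/bottle.png

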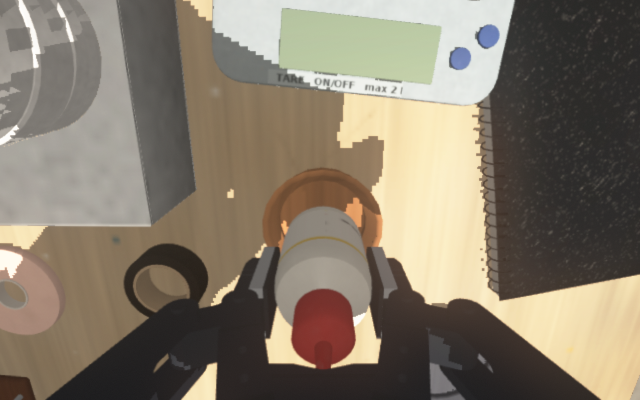

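The bottle is upright at (323,260) and centred over the base rim at (322,225). Lowering it now.

```bash
python3 - <<'E'
from h import *
t=[643,-312.5]
bot.servo_line([*t,64],speed=80); hit=bot.servo_line([*t,50],speed=20,until_force=5); st(hit)
z=bot.read_state()['ee_pos'][2]
if z<58:
    bot.move_gripper(68); bot.dwell(.2); bot.servo_line([*t,190],speed=150); st('rel')
    c=shot('wrist'); pickle.dump(c,open('b.pkl','wb'))
E
python3 - <<'E'
from fit import *
P=cloud(pickle.load(open('b.pkl','rb')))
for lo,hi in((30,64),(78,110)):
    m=near(P,643,-312,40,lo,hi); print(lo,m.sum(),np.median(P[m],0).round(1),circ(P[m]))
m=near(P,643,-312,40,80,130);print('top z',np.percentile(P[m][:,2],[90,99]))
E
```

```text
True t 40.5 [ 643.  -312.5   53.8] F [-0.3  1.9  5.6] w 40.2 gf 31.2
rel t 42.1 [ 642.7 -312.3  188.7] F [ 0.5 -0.1 -1. ] w 68.1 gf 0.0
30 1096 [ 655.3 -313.1   60.5] [ 642.8 -313.2   18.6]
78 770 [ 643.6 -313.2   88. ] [ 641.4 -313.1    8. ]
top z [ 93.32376028 105.97374282]
```

The bottle seated at exactly 5 mm and stands upright. Next the spool, and then the brush.

```bash
python3 - <<'E'
from h import *
b=[636,69.7]; q=down(0)
bot.move_gripper(80); bot.move_to([*b,160],q); bot.servo_line([*b,42],speed=130)
bot.move_gripper(45,50); st('grip'); z=bot.read_state()['ee_pos'][2]
bot.servo_line([*b,120],speed=100); st('lift')
t=[526,-404.7]
bot.move_to([*t,120],q); bot.servo_line([*t,z+16],speed=120); st('above')
hit=bot.servo_line([*t,z],speed=20,until_force=6); st(hit); z2=bot.read_state()['ee_pos'][2]; print('dz',z2-z)
if z2-z<7:
    bot.move_gripper(80); bot.dwell(.2); bot.servo_line([*t,180],speed=150); st('rel')
    c=shot('wrist'); pickle.dump(c,open('s.pkl','wb'))
E
python3 - <<'E'
from fit import *
P=cloud(pickle.load(open('s.pkl','rb')))
m=near(P,526,-405,50,40,60); print('spool',circ(outline(m,P)),rect(P[m]),np.percentile(P[m][:,2],[5,50,95]).round(1))
m=near(P,526,-405,60,7,15); print('dish',circ(P[m]),rect(P[m]))
E
```

```text
grip t 45.3 [636.5  70.   43.7] F [-4.5  0.8 10.6] w 54.3 gf 50.4
lift t 46.3 [635.7  69.7 119.2] F [-0.7  0.1 -4. ] w 54.6 gf 53.3
above t 48.7 [ 526.4 -404.8   60.4] F [-1.1 -0.7 -3.2] w 54.5 gf 53.4
True t 49.3 [ 526.  -404.6   47.8] F [-1.4  0.5  4.8] w 55.1 gf 53.8
dz 4.093361806253334
rel t 50.9 [ 525.7 -404.5  178.8] F [-0.6 -0.5 -0.2] w 80.3 gf 0.0
spool [ 525.7 -405.4   29.7] (array([ 525.7, -405.4]), 59.6, 59.6, 'long-axis deg', 29.7) [48.9 50.  51.1]
dish [ 523.6 -404.8   41.3] (array([ 528.1, -404.8]), 90.4, 85.3, 'long-axis deg', -87.6)
```

```bash
python3 - <<'E'
from h import *
b=[456,-162.8]; q=down(-4*D)
bot.move_gripper(26); bot.move_to([*b,90],q); bot.servo_line([*b,32],speed=120)
hit=bot.servo_line([*b,14],speed=20,until_force=3); st(hit); z=bot.read_state()['ee_pos'][2]
bot.servo_line([*b,z+2.5],speed=40); bot.move_gripper(4,25); st('grip'); z=bot.read_state()['ee_pos'][2]
bot.servo_line([*b,z+80],speed=120); bot.dwell(.1); st('lift'); print('z',z)
c=shot('wrist'); cv2.imwrite('pics/brush.png',c['image']); pickle.dump(c,open('br.pkl','wb'))
E
```

```text
True t 53.8 [ 456.  -162.8   18.9] F [-1.7  1.3  8. ] w 26.0 gf 3.9
grip t 54.4 [ 456.  -162.8   21.3] F [-0.7  0.   0.1] w 11.3 gf 27.0
lift t 55.3 [ 455.6 -162.6  100.5] F [ 0.7 -1.2 -0. ] w 10.4 gf 26.9
z 21.310726596436535
```

View pics/brush.png

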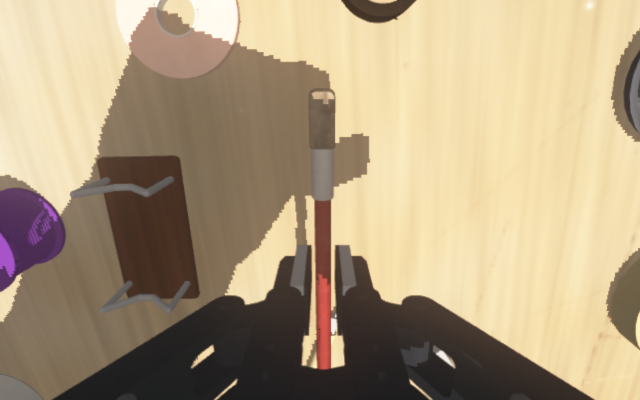

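The brush is held level and straight, with its tip at (322,90). I'll check the tip's distance, then place it on the rest at (150,230).

```bash
python3 - <<'E'
from h import *
c=pickle.load(open('br.pkl','rb'));P=cloud(c)
m=np.zeros((400,640),bool);m[85:240,308:338]=1;m&=(P[...,2]>60);p=P[m]
d=np.array([np.cos(-4*D),np.sin(-4*D)]); e=(p[:,:2]-[455.6,-162.6])@d; L=np.percentile(e,99.5); print('tip ahead',L, 'z near/far',np.median(p[e<50][:,2]),np.median(p[e>65][:,2]))
off=L-80; z=21.3
t=np.array([446.7,-38.8])-(off if abs(off)<25 else 0)*np.array([np.cos(-3.3*D),np.sin(-3.3*D)]); q=down(-3.3*D); print(t)
bot.move_to([*t,z+80],q); bot.servo_line([*t,z+36],speed=100); hit=bot.servo_line([*t,z+22],speed=15,until_force=3); st(hit); print('dz',bot.read_state()['ee_pos'][2]-z)
E
```

```text
tip ahead 79.45484280612888 z near/far 87.71629305122276 87.49357962401348
[447.24425322 -38.83138144]
True t 57.0 [447.3 -38.6  50.1] F [1.5 1.9 2.5] w 11.0 gf 27.2
dz 28.82930258278233
```

```bash
python3 - <<'E'
from h import *
bot.move_gripper(34); bot.dwell(.2); p=bot.read_state()['ee_pos']; bot.servo_line([p[0],p[1],170],speed=150)
bot.move_to([440,-80,300],down(0)); bot.dwell(.3); st()
c=shot('wrist'); cv2.imwrite('pics/end_w.png',c['image']); pickle.dump(c,open('e.pkl','wb'))
c=shot('side'); cv2.imwrite('pics/end_s.png',cv2.resize(c['image'][160:360,180:440],(780,600),interpolation=cv2.INTER_CUBIC))
E
python3 - <<'E'
from fit import *
P=cloud(pickle.load(open('e.pkl','rb')))
m=near(P,446.7,-38.8,95,30,41)&(abs(P[...,1]+38.8)<16); print('brush',m.sum(),rect(P[m]),np.percentile(P[m][:,2],[5,50,95]).round(1))
E
```

```text
t 59.5 [439.9 -79.8 299.2] F [0.9 0.1 0.1] w 33.8 gf 0.0
brush 1127 (array([446.5, -38.8]), 161.0, 31.8, 'long-axis deg', -0.1) [33.4 37.8 39.8]
```

View pics/end_w.png

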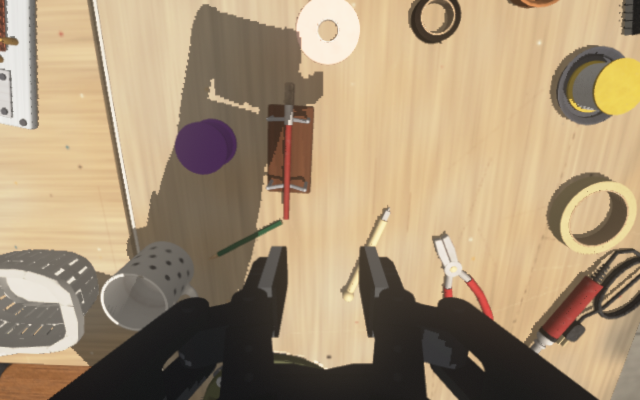

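View pics/end_s.png

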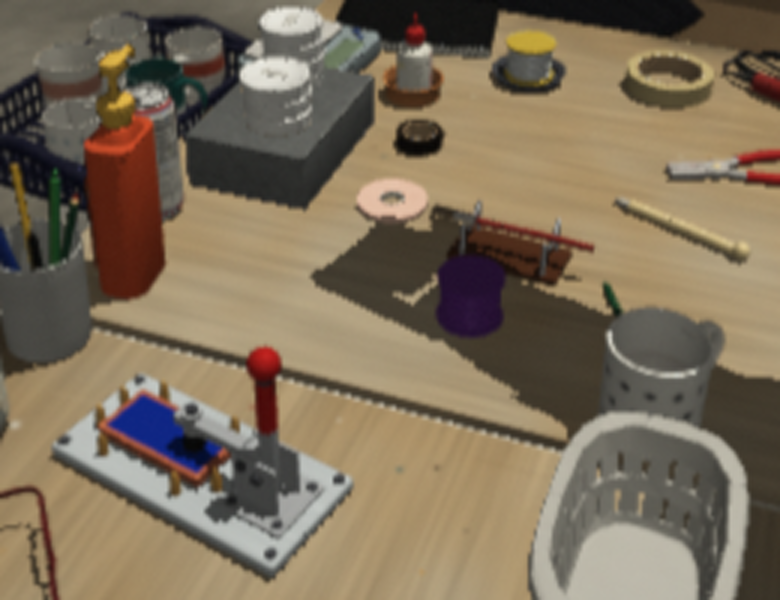

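The brush lies on both forks (288,150 in the wrist view). In the side view the clamp is closed on the glass (265,365), the bottle is in its base (415,75), the spool is in its dish (530,65), and the robot is clear. Handing in.

```bash
python3 -c "
from rig import bot
print(bot.finish_job())"
```

```text
the job is handed in; nothing more can be done
None
```

The job is handed in at about 60 s of the 136 s allowed: spool, bottle, brush and glass are all in their places and the clamp is closed (about 0.003 rad); the hand-in gave no verdict back.

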